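Shift the feed gearbox into gear through its L-shaped gate

TASK

Put the green feed gearbox on the bench into gear: with the fingertips push its red shift knob along the long leg of the L-shaped slot to the corner, then push it sideways along the short leg until it stands fully home at the end by the green dot, and move the hand clear. Only push the knob, never grip or squeeze it, and leave the tape measure, the wax tin and the black pliers where they are.

Things in the scene. Friction and masses are not known exactly. Their poses are not given: they have to be found in the camera images.
- gearbox: green gearbox fixed to the bench, foot 180 x 160 mm, steel gate plate on top (160 x 140 mm) 56 mm above the bench; a shaft stands out of its +x side. Origin: centre of its underside. z up; x runs along the slot's long leg (start to corner), y along the short leg (corner to end). Slot 16 mm wide, red dot at the start, green dot at the end. But for the knob nothing stands over 4 mm above the plate.
- slot_start (a point): on the slot's centre line at the start of the long leg, at the top of the plate (56 mm above the bench): gearbox frame x -45, y -30 mm. (Overhead: a 68 mm lamp bulb hangs fixed 0.82 m above the bench top, over world x 0.16, y 0.07; a raised elbow can strike it, an arm reaching well out and low passes beneath it.)
- slot_corner (a point): on the slot's centre line at the corner, at the top of the plate: gearbox frame x +40, y -30 mm
- slot_end (a point): on the slot's centre line at the end of the short leg, at the top of the plate: gearbox frame x +40, y +30 mm; the pin stands here when in gear
- knob_center (a point): middle of the shift knob, 80 mm above the bench. Square block 36 x 36 mm, red sides (65 to 95 mm above the bench), black top at 98 mm; sides parallel to the gearbox's x and y, it never turns. Its 12 mm pin runs in the slot with 2 mm play each side and cannot be lifted. It starts on the long leg within 25 mm of slot_start, slides with about 2.5 N friction and stays where it is left.
- shift_along (a joint): travel of the pin along the gearbox's x axis in m: 0 at slot_start, 0.085 at slot_corner; stops at -0.002 and 0.087 against the slot's ends
- shift_across (a joint): travel of the pin along the gearbox's y axis in m: 0 in the long leg, 0.060 at slot_end; stops at -0.002 and 0.062. The slot lets it grow only when the pin stands in the corner (shift_along over about 0.083)
- face_back: red side of the knob that looks along the gearbox's -x (push it to move along the long leg), 33 x 30 mm, 3 mm thick; origin at its centre, 16.5 mm from the knob's middle, axes as the gearbox's
- face_front: red side of the knob that looks along the gearbox's +x; else as face_back
- face_right: red side of the knob that looks along the gearbox's -y (push it to move along the short leg); else as face_back
- face_left: red side of the knob that looks along the gearbox's +y; else as face_back
- tape_measure: yellow and black pocket tape measure standing on the bench about 160 mm from the gearbox's centre on its +y side, 42 x 80 x 68 mm high, loose; origin at the centre of its underside; seen from the robot it stands in front of the gearbox
- wax_tin: round grey tin, 65 mm wide and 28 mm high, loose, about 160 mm from the gearbox's centre on its +y side, nearer its -x end; origin at the centre of its underside
- pliers_black: pliers with black handles lying on the bench, 179 x 68 x 15 mm, loose, about 135 mm from the gearbox's centre on its -y side; origin at the centre of the underside

How it is judged:
On the way, in this order (a step that is already met when the one before it is completed fails the run):
1. the knob is pushed along the long leg to the corner (value of joint shift_along above 0.078 m and value of joint shift_across below 0.02 m).
2. the knob is pushed along the short leg to its end (value of joint shift_across above 0.055 m).
At the end, for the whole second after the job is handed in: The knob's pin stands at rest at the end of the short leg (shift_along over 0.078 and shift_across over 0.055 m, that is within 7 mm of the stop), and the tape measure, wax tin and pliers are within 15 mm of where they stood (value of joint shift_along above 0.078 m and value of joint shift_across above 0.055 m and velocity of joint shift_along between -0.01 and 0.01 m/s and velocity of joint shift_across between -0.01 and 0.01 m/s and distance of each of tape_measure, wax_tin, pliers_black from where it was at the start of the episode below 0.015 m); the robot touches nothing.
It fails at once if the knob is gripped: opposite sides of it pressed at once with over 1 N each ((contact force between the fingers and face_back above 1 N and contact force between the fingers and face_front above 1 N) or (contact force between the fingers and face_left above 1 N and contact force between the fingers and face_right above 1 N)).
It fails at once if the tape measure, wax tin or pliers are moved or lifted by more than 15 mm (distance of any of tape_measure, wax_tin, pliers_black from where it was at the start of the episode above 0.015 m).
It fails at once if the tape measure is tipped over (angle between tape_measure's own z axis and vertical above 0.5 rad).
It also fails if it takes over 35 s, if anything falls off the work surface, if the arm or the gripper's body presses on something with over 40 N, if the wrist force passes 120 N, or if a joint passes its speed limit or range.

ROBOT

A 7-joint arm with a two-finger parallel gripper is mounted at the origin on a cart in front of the work surface, level with it; the furniture and walls round the work are solid. World frame = base frame: x ahead of the robot, y to its left, z up, the work surface at z = 0. Lengths are in m, angles in rad, forces in N, time in s.
With the tool pointing down it reaches from about 0.425 to 0.825 m from the base axis. Payload 3.6 kg.
Tool frame: the origin (TCP) lies midway between the tips of the shut fingers; the grasp point (between the pads) lies behind it (arm.tcp_to_grasp is the z of the grasp point in the tool frame, in m); z points along the fingers, y is the line along which they close (so a half turn about z gives the same grasp; the last joint's range is limited). The gripper opens to 85 mm and grips with 20 to 120 N. Pads are 22 mm wide; open, the fingers measure 114 mm over their backs; the gripper's body (76 mm by 85 mm) begins 54 mm behind the grasp point. The pads swing forward as they close: fully open they stand 13 mm farther back than shut.
Start: joints at [-1.129, 0.615, -0.013, 1.423, 0.008, 1.103, -0.04], TCP at [0.293, 0.58, 0.231] pointing down, gripper open.
Joint ranges: [-3.12, 3.12], [-0.3, 2.06], [-1.34, 1.32], [0.26, 2.42], [-1.36, 4.5], [0.01, 1.98], [-2.84, 2.84]. Speed limits (rad/s): [2.79, 2.79, 3.14, 3.14, 3.14, 3.14, 3.14].

INTERFACE

Orientations are given as a 3x3 rotation matrix whose columns are the frame's x, y, z axes.
In Python, from plant import arm gives the robot as it stands.
- The arm moves only by the tool drive_tool, never from a script. Its argument "rows" is a list of rows, each a list of 3 entries, a list of its own where there are three numbers: the finger opening in mm, from 0 to 85.4, then the shift along the tool's x, y, z in mm, then the turn, a rotation vector about the tool's x, y, z in rad. In form: [[grip, [dx, dy, dz], [rx, ry, rz]], ...]. A call has 1 to 5 rows; each row shifts and turns the commanded pose from where the row before left it, along the tool's axes as they then stand; what a row does not reach is not made up. A row lasts 1/10 s, in which the tool goes at most 50 mm and 8.59 degrees, less where a joint would pass 70% of its speed; a pose out of reach is approached as far as the arm can. A call is refused whole if a number of a shift passes 50 or a number of a turn 0.15, either way. A call with a gripper value outside its range is refused whole. The fingers move at their own pace and stop on an object; "grip_force" is the grip in N (left out, the last holds). Time passes only in rows, so rows that do not move let the fingers close. It gives the time, the measured TCP pose, the force, the opening and the grip force at its end, in the units of the state.
- arm.read_state(): the state, without advancing time (a new reading comes with each control period).
- arm.grab_frame(name): name is "scene" or "top"; returns a dict with "img" (420x560x3 uint8, red, green, blue), "depth" (420x560 float32, m along the optical axis (not along the pixel's ray), 0 where there is no reading), "fov_y" (degrees; the focal length in pixels is half the picture's height over the tangent of half this angle, whatever the lens; pixels are square), "cx", "cy" (the principal point, pixels), "k1" (the pictures are not rectified: a ray, as slopes to the right and down, at radius r is drawn at 1 + k1 r^2 times it, then the intrinsics apply), "extrinsics" (4x4, takes a point from camera to world coordinates). Camera axes: x right, y down, z forward; pixel columns grow to the right and rows downward; lengths in m; the calibration is good to about 2 mm. A picture is of the moment at which its call begins.
- arm.job_done(): hands the job in; it is judged then, once.
The state is a dict: "t": time; "joints": joint angles; "joint_velocities": joint speeds; "joint_torque": joint torques, N m; "tcp_pos": TCP position; "eef_rot": TCP orientation; "ft_force": force on the tool from outside, world axes, zero at the start; "torque": the same for the moment, N m; "finger_gap": finger opening in m; "grip_force": force on a finger pad.
Only numpy, scipy, OpenCV 4.12 (cv2) and the standard library are available. Lean on these libraries where they do the work, as an engineer would, in place of code of your own. Each camera call takes 0.05 s, during which the arm holds its last target. There are 200 camera calls.

## Working session

There is one attempt and no reset: what is moved stays moved. The work goes in short steps, Python scripts to look and compute and a tool call to move; the robot and the scene stay as the last step left them, time stands still between calls to the robot, and variables do not carry over. Pictures are saved under pics/ and viewed, at most 10 in all, crops included, and the job is handed in when it is done.

Besides the shell and the picture viewer there is one more tool, called after "Call:" as name(argument=value, ...), one argument or row to a line, values as JSON. drive_tool: Moves the arm, as the interface text tells. Its arguments: {"type":"object","properties":{"rows":{"type":"array"},"grip_force":{"type":"number"}},"required":["rows"]}

```bash
mkdir -p pics
cat > h.py <<'E'
import numpy as np, cv2
from plant import arm
def rays(f,uv):
    F=f["img"].shape[0]/2/np.tan(np.radians(f["fov_y"])/2)
    d=(np.atleast_2d(uv).astype(float)-[f["cx"],f["cy"]])/F; s=d.copy()
    for _ in range(20): s=d/(1+f["k1"]*(s**2).sum(1,keepdims=True))
    return np.c_[s,np.ones(len(s))]
def onplane(f,uv,z):
    E=np.array(f["extrinsics"]); r=rays(f,uv)@E[:3,:3].T; o=E[:3,3]
    return o+r*((z-o[2])/r[:,2])[:,None]
def bydepth(f,uv):
    uv=np.atleast_2d(uv); E=np.array(f["extrinsics"]); d=f["depth"][uv[:,1].astype(int),uv[:,0].astype(int)]
    return (rays(f,uv)*d[:,None])@E[:3,:3].T+E[:3,3]
E
python3 - <<'E'
from h import *
for n in("top","scene"):
    f=arm.grab_frame(n); cv2.imwrite(f"pics/{n}0.png",f["img"][:,:,::-1]); np.savez(f"{n}0.npz",**f)
    print(n,f["fov_y"],f["cx"],f["cy"],f["k1"],np.round(f["extrinsics"],3).tolist())
s=arm.read_state(); print(s["t"],s["tcp_pos"],np.round(s["eef_rot"],3).tolist(),arm.tcp_to_grasp,s["finger_gap"])
E
```

```text
top 52.194805604875064 274.216425257966 211.45756079995388 -0.13673545793334824 [[0.01, -0.983, 0.183, 0.461], [-0.999, -0.016, -0.032, 0.077], [0.035, -0.183, -0.983, 0.935], [0.0, 0.0, 0.0, 1.0]]
scene 54.69885744385009 276.6583739147058 213.93135895805582 -0.05646799152503781 [[0.669, -0.582, 0.462, 0.214], [-0.743, -0.519, 0.423, -0.3], [-0.006, -0.626, -0.78, 0.751], [0.0, 0.0, 0.0, 1.0]]
0.1 [0.29275619 0.5795568  0.23022188] [[-0.893, 0.451, -0.001], [0.451, 0.893, -0.002], [-0.0, -0.002, -1.0]] -0.0187 0.08545634348189315
```

View pics/top0.png

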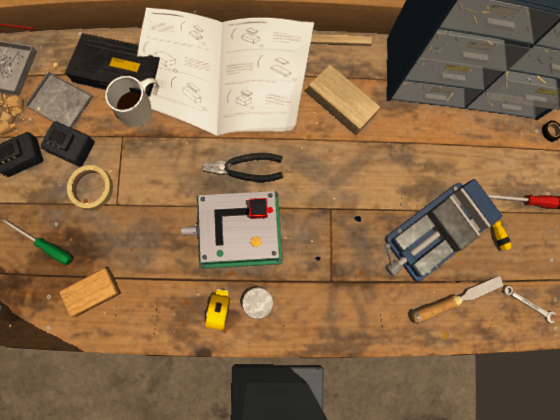

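View pics/scene0.png

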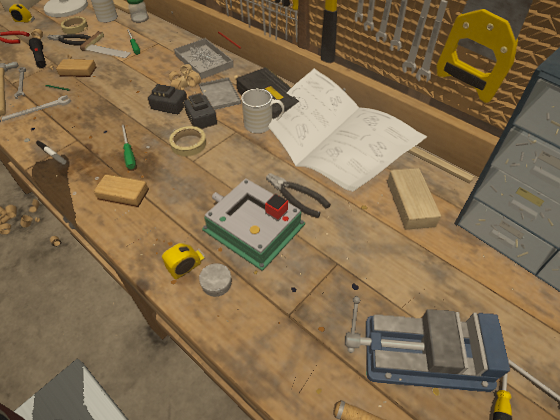

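The top view shows the gearbox plate centred near (238,228), knob at (258,208), slot corner near (219,212), green dot (220,253), tape (218,309), tin (257,303), and pliers (245,167). The scene view agrees, with the knob at (277,206). So gearbox +x runs along world +y, and gearbox +y runs toward the robot.

Run:
```python
from h import *
f=dict(np.load("top0.npz")); f={k:(v if v.ndim else float(v)) for k,v in f.items()}
hsv=cv2.cvtColor(f["img"],cv2.COLOR_RGB2HSV)
v,u=np.mgrid[180:275,185:290]; uv=np.c_[u.ravel(),v.ravel()]
P=bydepth(f,uv); H=hsv[uv[:,1],uv[:,0]]
pl=(abs(P[:,2]-.056)<.006)&(H[:,1]<70)&(H[:,2]>90)&(uv[:,0]>196)
m=np.zeros((420,560),np.uint8); m[uv[pl,1],uv[pl,0]]=255
m=cv2.morphologyEx(m,cv2.MORPH_OPEN,np.ones((3,3)))
c=max(cv2.findContours(m,0,1)[0],key=cv2.contourArea)[:,0]
r=cv2.minAreaRect((onplane(f,c,.056)[:,:2]*1000).astype(np.float32)); print("plate",r, "depth z",np.median(P[pl,2]))
kn=P[:,2]>.088
print("knob top",kn.sum(),np.median(P[kn],0),"rect",cv2.minAreaRect((onplane(f,uv[kn],.098)[:,:2]*1000).astype(np.float32)))
g=(H[:,0]>45)&(H[:,0]<90)&(H[:,1]>90)&(abs(uv[:,0]-220)<8)&(abs(uv[:,1]-253)<7); print("green",g.sum(),onplane(f,[uv[g].mean(0)],.056))
rd=((H[:,0]<8)|(H[:,0]>172))&(H[:,1]>130)&(P[:,2]<.066)&(uv[:,0]>264); print("reddot",rd.sum(),onplane(f,[uv[rd].mean(0)],.056))
for nm,(a,b,cc,d) in dict(tape=(200,285,238,335),tin=(238,283,280,325),pl=(198,145,290,185)).items():
    v,u=np.mgrid[b:d,a:cc]; q=np.c_[u.ravel(),v.ravel()]; Q=bydepth(f,q); Q=Q[Q[:,2]>.009]; print(nm,Q.min(0).round(3),Q.max(0).round(3))
# scene check of the knob top
f=dict(np.load("scene0.npz")); f={k:(v if v.ndim else float(v)) for k,v in f.items()}
v,u=np.mgrid[180:270,200:310]; uv=np.c_[u.ravel(),v.ravel()]; P=bydepth(f,uv); k=(P[:,2]>.092)&(P[:,2]<.11)&(uv[:,1]>190)
print("scene knob",k.sum(),P[k].mean(0),P[k].min(0),P[k].max(0))
```

```text
plate ((593.1416015625, 123.67454528808594), (141.27444458007812, 160.98590087890625), 4.129546165466309) depth z 0.05605099463295926
knob top 363 [0.62365433 0.07997469 0.0977064 ] rect ((585.3820190429688, 125.61528015136719), (185.60739135742188, 182.9095001220703), 0.9984920024871826)
green 27 [[0.53706726 0.15980238 0.056     ]]
reddot 28 [[0.62893041 0.05753894 0.056     ]]
tape [0.383 0.077 0.009] [0.464 0.185 0.935]
tin [0.405 0.048 0.023] [0.467 0.113 0.935]
pl [0.461 0.03  0.009] [0.768 0.207 0.935]
scene knob 230 [0.62551745 0.07847184 0.09673113] [0.60792498 0.06141958 0.09201613] [0.64635121 0.09951743 0.10043042]
```

Call:
drive_tool(
  rows=[
    [0,[0,10,20],[0,0,-0.135]],
    [0,[0,10,20],[0,0,-0.135]],
    [0,[0,10,20],[0,0,-0.135]],
    [0,[0,10,20],[0,0,-0.135]],
    [0,[0,0,20],[0,0,0]],
  ],
  grip_force=20,
)

```text
t: 0.6
tcp_pos: [0.303, 0.6191, 0.1295]
eef_rot: [[-0.997, -0.075, -0.001], [-0.075, 0.997, 0.0], [0.001, 0.0, -1.0]]
ft_force: [-1.4, -0.1, -0.5]
finger_gap: 0.0122
grip_force: 0.0
```

```bash
cat >> h.py <<'E'
def st():
    s=arm.read_state(); print("t",s["t"],"p",(s["tcp_pos"]*1000).round(1),"R",np.round(s["eef_rot"],3).tolist(),"F",np.round(s["ft_force"],1),"gap",round(s["finger_gap"],4),"j",np.round(s["joints"],2)); return s
def to(s,pts):
    p=s["tcp_pos"]*1000
    for q in pts: print(q,"d_tool",(np.array(s["eef_rot"]).T@(np.array(q)-p)).round(1)); p=np.array(q)
E
python3 -c "
from h import *
s=st(); to(s,[[500,450,130],[600,300,130],[660,150,130],[660,20,130],[628,20,130]])"
```

```text
t 0.6 p [303.  619.1 129.5] R [[-0.997, -0.075, -0.001], [-0.075, 0.997, 0.0], [0.001, 0.0, -1.0]] F [-1.4 -0.1 -0.5] gap 0.0122 j [-1.07  0.78 -0.15  1.41  0.13  0.97  0.4 ]
[500, 450, 130] d_tool [-183.7 -183.4   -0.8]
[600, 300, 130] d_tool [ -88.5 -157.1   -0.2]
[660, 150, 130] d_tool [-4.860e+01 -1.541e+02 -1.000e-01]
[660, 20, 130] d_tool [   9.8 -129.6   -0. ]
[628, 20, 130] d_tool [31.9  2.4  0. ]
```

Call:
drive_tool(
  rows=[
    [0,[-33,-33,0],[0,0,0]],
    [0,[-33,-33,0],[0,0,0]],
    [0,[-33,-33,0],[0,0,0]],
    [0,[-33,-33,0],[0,0,0]],
    [0,[-33,-33,0],[0,0,0]],
  ],
)

```text
t: 1.1
tcp_pos: [0.481, 0.464, 0.1307]
eef_rot: [[-0.997, -0.072, -0.001], [-0.072, 0.997, -0.001], [0.001, -0.001, -1.0]]
ft_force: [0.6, 1.3, -0.6]
finger_gap: 0.0
grip_force: 0.0
```

Call:
drive_tool(
  rows=[
    [0,[-22,-38,0],[0,0,0]],
    [0,[-22,-38,0],[0,0,0]],
    [0,[-22,-38,0],[0,0,0]],
    [0,[-22,-38,0],[0,0,0]],
    [0,[-10,-20,0],[0,0,0]],
  ],
)

```text
t: 1.6
tcp_pos: [0.5933, 0.2948, 0.1306]
eef_rot: [[-0.998, -0.065, 0.001], [-0.065, 0.998, -0.005], [-0.001, -0.005, -1.0]]
ft_force: [0.7, -0.4, -0.2]
finger_gap: -0.0001
grip_force: 0.0
```

```bash
python3 -c "
from h import *
s=st(); to(s,[[660,150,130],[660,20,130],[628,20,130]])"
```

```text
t 1.6 p [593.3 294.8 130.6] R [[-0.998, -0.065, 0.001], [-0.065, 0.998, -0.005], [-0.001, -0.005, -1.0]] F [ 0.7 -0.4 -0.2] gap -0.0001 j [-0.4   0.74 -0.18  1.49  0.16  0.92  1.01]
[660, 150, 130] d_tool [ -57.1 -148.8    1.3]
[660, 20, 130] d_tool [   8.5 -129.7    0.6]
[628, 20, 130] d_tool [31.9  2.1 -0. ]
```

Call:
drive_tool(
  rows=[
    [0,[-19,-45,0],[0,0,0]],
    [0,[-19,-45,0],[0,0,0]],
    [0,[-19,-45,0],[0,0,0]],
    [0,[0,-45,0],[0,0,0]],
    [0,[0,-45,0],[0,0,0]],
  ],
)

```text
t: 2.1
tcp_pos: [0.6632, 0.0786, 0.1304]
eef_rot: [[-0.997, -0.072, -0.001], [-0.072, 0.997, -0.0], [0.001, -0.0, -1.0]]
ft_force: [0.2, 1.0, 0.3]
finger_gap: 0.0001
grip_force: 0.0
```

Call:
drive_tool(
  rows=[
    [0,[10,-25,0],[0,0,0]],
    [0,[10,-22,0],[0,0,0]],
    [0,[10,0,0],[0,0,0]],
    [0,[10,0,0],[0,0,0]],
    [0,[0,0,0],[0,0,0]],
  ],
)

```text
t: 2.6
tcp_pos: [0.6251, 0.0306, 0.1308]
eef_rot: [[-0.997, -0.072, -0.003], [-0.072, 0.997, -0.0], [0.003, -0.0, -1.0]]
ft_force: [-0.6, 0.3, 0.6]
finger_gap: 0.0
grip_force: 0.0
```

```bash
python3 -c "
from h import *
s=st(); to(s,[[628,20,130],[628,20,72]])
f=arm.grab_frame('scene'); cv2.imwrite('pics/s1.png',cv2.resize(f['img'][120:330,150:430,::-1],None,fx=2.5,fy=2.5))"
```

```text
t 2.6 p [625.1  30.6 130.8] R [[-0.997, -0.072, -0.003], [-0.072, 0.997, -0.0], [0.003, -0.0, -1.0]] F [-0.6  0.3  0.6] gap 0.0 j [ 0.04  0.69 -0.21  1.61  0.17  0.87  1.41]
[628, 20, 130] d_tool [ -2.1 -10.8   0.8]
[628, 20, 72] d_tool [-0.2  0.  58. ]
```

View pics/s1.png

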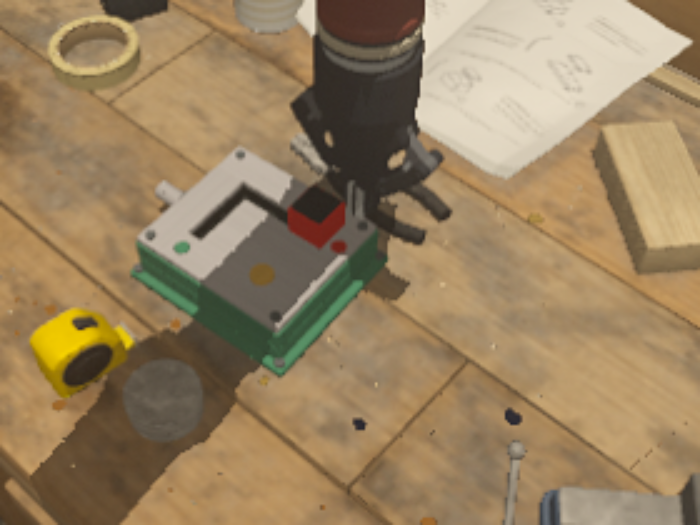

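The view shows the fingers above and behind the red dot, crop (360,205), with curved dark parts at (430,235). I'll measure the hand's outline before lowering it.

Run:
```python
from h import *
s=arm.read_state(); R=np.array(s["eef_rot"]); p=s["tcp_pos"]
for n in("scene","top"):
    f=arm.grab_frame(n); v,u=np.mgrid[0:420,0:560]; P=bydepth(f,np.c_[u.ravel(),v.ravel()])
    if n=="scene":
        E=np.array(f["extrinsics"]); c=(p-E[:3,3])@E[:3,:3]; F=210/np.tan(np.radians(f["fov_y"])/2); print("tcp px",c[:2]/c[2]*F+[f["cx"],f["cy"]], "crop",(c[:2]/c[2]*F+[f["cx"]-150,f["cy"]-120])*2.5)
    q=(P-p)@R*1000
    q=q[(abs(q[:,0])<90)&(abs(q[:,1])<90)&(q[:,2]<25)&(q[:,2]>-160)&(P[:,2]>.105)]
    for a in range(-160,25,15):
        k=q[(q[:,2]>=a)&(q[:,2]<a+15)]
        if len(k): print(n,a,len(k),"x",k[:,0].min().round(),k[:,0].max().round(),"y",k[:,1].min().round(),k[:,1].max().round())
```

```text
tcp px [293.63959118 202.3688415 ] crop [359.09897795 205.92210374]
scene -160 263 x -15.0 38.0 y -40.0 25.0
scene -145 256 x -15.0 38.0 y -40.0 26.0
scene -130 70 x -9.0 35.0 y -40.0 2.0
scene -115 203 x -8.0 21.0 y -49.0 46.0
scene -100 390 x -13.0 20.0 y -63.0 59.0
scene -85 229 x -2.0 18.0 y -59.0 61.0
scene -70 197 x -12.0 17.0 y -48.0 45.0
scene -55 150 x -12.0 14.0 y -37.0 36.0
scene -40 59 x -2.0 11.0 y -16.0 13.0
scene -25 75 x -9.0 12.0 y -15.0 13.0
scene -10 22 x 1.0 12.0 y -14.0 4.0
top -160 31 x -4.0 31.0 y 21.0 38.0
top -145 31 x 0.0 35.0 y 11.0 38.0
top -130 16 x -8.0 31.0 y 20.0 41.0
top -115 46 x -10.0 11.0 y 35.0 49.0
top -100 153 x -15.0 13.0 y 33.0 62.0
top -85 35 x -13.0 12.0 y 34.0 55.0
top -70 31 x 3.0 12.0 y 25.0 46.0
top -55 9 x 2.0 13.0 y 23.0 34.0
```

The fingers measure ±14 mm in y up to 40 mm above the tips, so they clear the knob. Lowering now.

Call:
drive_tool(
  rows=[
    [0,[-4,-2,15],[0,0,0]],
    [0,[0,0,15],[0,0,0]],
    [0,[0,0,15],[0,0,0]],
    [0,[0,0,11],[0,0,0]],
    [0,[0,0,0],[0,0,0]],
  ],
)

```text
t: 3.25
tcp_pos: [0.6293, 0.0293, 0.0726]
eef_rot: [[-0.997, -0.073, -0.005], [-0.072, 0.997, -0.0], [0.005, -0.0, -1.0]]
ft_force: [0.2, -0.3, 0.1]
finger_gap: -0.0
grip_force: 0.0
```

Call:
drive_tool(
  rows=[
    [0,[0,8,0],[0,0,0]],
    [0,[0,8,0],[0,0,0]],
    [0,[0,8,0],[0,0,0]],
    [0,[0,8,0],[0,0,0]],
    [0,[0,8,0],[0,0,0]],
  ],
)

```text
t: 3.75
tcp_pos: [0.6285, 0.0688, 0.0761]
eef_rot: [[-0.997, -0.072, 0.002], [-0.072, 0.997, -0.002], [-0.002, -0.002, -1.0]]
ft_force: [-0.3, -3.4, 1.9]
finger_gap: 0.0002
grip_force: 1.6
```

Call:
drive_tool(
  rows=[
    [0,[0,11,2],[0,0,0]],
    [0,[0,11,1],[0,0,0]],
    [0,[0,11,0],[0,0,0]],
    [0,[0,11,0],[0,0,0]],
    [0,[0,11,0],[0,0,0]],
  ],
)

```text
t: 4.25
tcp_pos: [0.6241, 0.1253, 0.0724]
eef_rot: [[-0.997, -0.073, 0.0], [-0.073, 0.997, 0.0], [-0.0, 0.0, -1.0]]
ft_force: [1.5, -4.4, 2.9]
finger_gap: 0.0002
grip_force: 1.7
```

Call:
drive_tool(
  rows=[
    [0,[0,4,0],[0,0,0]],
    [0,[0,3,0],[0,0,0]],
    [0,[0,2,0],[0,0,0]],
    [0,[0,0,0],[0,0,0]],
  ],
)

```text
t: 4.65
tcp_pos: [0.6231, 0.1334, 0.0721]
eef_rot: [[-0.997, -0.072, -0.001], [-0.072, 0.997, 0.0], [0.0, 0.0, -1.0]]
ft_force: [1.1, -1.5, 0.8]
finger_gap: -0.0002
grip_force: 0.5
```

```bash
cat >> h.py <<'E'
C=np.array([.5931,.1237]); a=np.radians(4.13); GX=np.array([-np.sin(a),np.cos(a)]); GY=-np.array([np.cos(a),np.sin(a)])
def knob():
    for n in("scene","top"):
        f=arm.grab_frame(n); v,u=np.mgrid[150:300,180:330]; uv=np.c_[u.ravel(),v.ravel()]; P=bydepth(f,uv); c=f["img"][uv[:,1],uv[:,0]].astype(int)
        g=np.c_[(P[:,:2]-C)@GX,(P[:,:2]-C)@GY,P[:,2]]*1000; ins=(abs(g[:,0])<75)&(abs(g[:,1])<70)
        red=ins&(c[:,0]>90)&(c[:,0]>2.5*c[:,1])&(c[:,0]>2.5*c[:,2])&(g[:,2]>68)&(g[:,2]<97); top=ins&(abs(g[:,2]-98)<3)&(c.max(1)<70)
        for l,k in(("red",red),("top",top)):
            if k.sum()>5: print(n,l,k.sum(),"min",g[k].min(0).round(),"max",g[k].max(0).round(),"med",np.median(g[k],0).round(1))
    return f
E
python3 -c "
from h import *
s=st(); knob()"
```

```text
t 4.65 p [623.1 133.4  72.1] R [[-0.997, -0.072, -0.001], [-0.072, 0.997, 0.0], [0.0, 0.0, -1.0]] F [ 1.1 -1.5  0.8] gap -0.0002 j [-0.14  0.78 -0.18  1.62  0.18  0.76  1.24]
scene red 123 min [ 19. -25.  68.] max [ 54. -12.  96.] med [ 31.8 -14.   82.2]
scene top 95 min [ -7. -35.  95.] max [ 51. -15. 101.] med [ 35.2 -23.6  97.4]
```

Call:
drive_tool(
  rows=[
    [0,[0,2,0],[0,0,0]],
    [0,[0,2,0],[0,0,0]],
    [0,[0,0,0],[0,0,0]],
  ],
)

```text
t: 5.05
tcp_pos: [0.6225, 0.1356, 0.072]
eef_rot: [[-0.997, -0.071, -0.002], [-0.071, 0.997, -0.002], [0.002, -0.002, -1.0]]
ft_force: [0.9, -4.9, 1.2]
finger_gap: -0.0001
grip_force: 2.3
```

Call:
drive_tool(
  rows=[
    [0,[0,2,0],[0,0,0]],
    [0,[0,1,0],[0,0,0]],
    [0,[0,0,0],[0,0,0]],
  ],
)

```text
t: 5.35
tcp_pos: [0.6225, 0.1357, 0.072]
eef_rot: [[-0.998, -0.07, -0.002], [-0.07, 0.998, -0.006], [0.002, -0.006, -1.0]]
ft_force: [0.4, -8.4, 2.0]
finger_gap: 0.0003
grip_force: 4.0
```

Call:
drive_tool(
  rows=[
    [0,[0,-10,0],[0,0,0]],
    [0,[0,-10,0],[0,0,0]],
    [0,[-22,0,0],[0,0,0]],
    [0,[-22,0,0],[0,0,0]],
    [0,[0,0,0],[0,0,0]],
  ],
)

```text
t: 5.85
tcp_pos: [0.6706, 0.1243, 0.0723]
eef_rot: [[-0.997, -0.071, 0.003], [-0.071, 0.997, 0.003], [-0.003, 0.003, -1.0]]
ft_force: [0.4, -0.2, -0.7]
finger_gap: 0.0001
grip_force: 0.0
```

Call:
drive_tool(
  rows=[
    [0,[0,18,0],[0,0,0]],
    [0,[0,18,0],[0,0,0]],
    [0,[0,14,0],[0,0,0]],
    [0,[0,0,0],[0,0,0]],
  ],
)

```text
t: 6.25
tcp_pos: [0.6626, 0.1798, 0.0725]
eef_rot: [[-0.997, -0.079, -0.001], [-0.079, 0.997, 0.004], [0.001, 0.004, -1.0]]
ft_force: [0.1, 0.5, 0.0]
finger_gap: -0.0002
grip_force: 0.0
```

```bash
python3 -c "
from h import *
s=st(); print(((s['tcp_pos'][:2]-C)@np.c_[GX,GY]*1000)); f=knob()"
```

```text
t 6.25 p [662.6 179.8  72.5] R [[-0.997, -0.079, -0.001], [-0.079, 0.997, 0.004], [0.001, 0.004, -1.0]] F [0.1 0.5 0. ] gap -0.0002 j [-0.2   0.84 -0.18  1.46  0.17  0.86  1.22]
[ 50.9293122  -73.33094566]
scene red 186 min [ 21. -50.  68.] max [ 57. -12.  96.] med [ 24.1 -15.1  83.6]
scene top 156 min [ 23. -68.  95.] max [ 63. -14. 101.] med [ 38.9 -30.5  97.7]
```

Call:
drive_tool(
  rows=[
    [0,[0,-10,0],[0,0,-0.006]],
    [0,[8,0,0],[0,0,0]],
    [0,[8,0,0],[0,0,0]],
    [0,[8,0,0],[0,0,0]],
    [0,[8,0,0],[0,0,0]],
  ],
)

```text
t: 6.85
tcp_pos: [0.6339, 0.1594, 0.0727]
eef_rot: [[-0.997, -0.077, 0.003], [-0.077, 0.997, -0.001], [-0.003, -0.001, -1.0]]
ft_force: [3.5, -2.0, -1.0]
finger_gap: 0.0002
grip_force: 1.6
```

Call:
drive_tool(
  rows=[
    [0,[9,0,0],[0,0,0]],
    [0,[9,0,0],[0,0,0]],
    [0,[9,0,0],[0,0,0]],
    [0,[6,0,0],[0,0,0]],
    [0,[0,0,0],[0,0,0]],
  ],
)

```text
t: 7.35
tcp_pos: [0.5984, 0.159, 0.0723]
eef_rot: [[-0.997, -0.079, -0.003], [-0.079, 0.997, 0.001], [0.003, 0.001, -1.0]]
ft_force: [-0.3, -1.5, -0.0]
finger_gap: -0.0002
grip_force: 0.0
```

```bash
python3 -c "
from h import *
s=st(); print(((s['tcp_pos'][:2]-C)@np.c_[GX,GY]*1000)); f=knob()"
```

```text
t 7.35 p [598.4 159.   72.3] R [[-0.997, -0.079, -0.003], [-0.079, 0.997, 0.001], [0.003, 0.001, -1.0]] F [-0.3 -1.5 -0. ] gap -0.0002 j [-0.19  0.76 -0.18  1.67  0.18  0.73  1.2 ]
[34.84405652 -7.81636143]
scene red 186 min [21.  3. 69.] max [56. 40. 96.] med [23.8 36.2 83.3]
scene top 170 min [20. -8. 95.] max [ 55.  37. 101.] med [37.5 21.  97.5]
```

Knob is at y≈+21 in the gearbox frame. Another 10–12 mm takes it to the stop.

Call:
drive_tool(
  rows=[
    [0,[5,0,0],[0,0,0]],
    [0,[4,0,0],[0,0,0]],
    [0,[2,0,0],[0,0,0]],
    [0,[0,0,0],[0,0,0]],
  ],
)

```text
t: 7.85
tcp_pos: [0.589, 0.158, 0.0724]
eef_rot: [[-0.997, -0.079, -0.0], [-0.079, 0.997, 0.001], [0.0, 0.001, -1.0]]
ft_force: [0.9, 0.2, -0.5]
finger_gap: -0.0003
grip_force: 0.7
```

Call:
drive_tool(
  rows=[
    [0,[2,0,0],[0,0,0]],
    [0,[1,0,0],[0,0,0]],
    [0,[0,0,0],[0,0,0]],
  ],
)

```text
t: 8.15
tcp_pos: [0.5882, 0.1577, 0.0725]
eef_rot: [[-0.997, -0.078, 0.004], [-0.078, 0.997, 0.002], [-0.004, 0.001, -1.0]]
ft_force: [5.2, 2.2, -2.8]
finger_gap: -0.0005
grip_force: 2.6
```

Call:
drive_tool(
  rows=[
    [0,[2,0,0],[0,0,0]],
    [0,[0,0,0],[0,0,0]],
  ],
)

```text
t: 8.35
tcp_pos: [0.5881, 0.1576, 0.0726]
eef_rot: [[-0.997, -0.078, 0.008], [-0.078, 0.997, 0.003], [-0.008, 0.002, -1.0]]
ft_force: [8.6, 3.7, -6.0]
finger_gap: 0.0002
grip_force: 4.1
```

Call:
drive_tool(
  rows=[
    [0,[-10,0,0],[0,0,0]],
    [0,[-15,0,0],[0,0,0]],
    [0,[-15,0,-15],[0,0,0]],
    [0,[-15,0,-20],[0,0,0]],
    [0,[-15,0,-20],[0,0,0]],
  ],
)

```text
t: 8.85
tcp_pos: [0.6531, 0.1611, 0.1271]
eef_rot: [[-0.997, -0.078, -0.005], [-0.078, 0.997, -0.002], [0.006, -0.002, -1.0]]
ft_force: [-0.0, 0.5, -0.6]
finger_gap: 0.0001
grip_force: 0.0
```

Call:
drive_tool(
  rows=[
    [0,[-10,30,-5],[0,0,0]],
    [0,[0,40,0],[0,0,0]],
    [0,[0,40,0],[0,0,0]],
    [0,[0,0,0],[0,0,0]],
  ],
)

```text
t: 9.25
tcp_pos: [0.6509, 0.2823, 0.1317]
eef_rot: [[-0.996, -0.089, -0.006], [-0.089, 0.996, 0.006], [0.006, 0.007, -1.0]]
ft_force: [-1.0, 1.5, -0.4]
finger_gap: 0.0001
grip_force: 0.0
```

```bash
python3 -c "
from h import *
s=st(); f=knob(); cv2.imwrite('pics/t2.png',cv2.resize(f['img'][140:340,150:350,::-1],None,fx=3,fy=3))"
```

```text
t 9.25 p [650.9 282.3 131.7] R [[-0.996, -0.089, -0.006], [-0.089, 0.996, 0.006], [0.006, 0.007, -1.0]] F [-1.   1.5 -0.4] gap 0.0001 j [-0.34  0.81 -0.19  1.33  0.15  1.02  1.11]
scene red 196 min [21. 14. 68.] max [56. 50. 96.] med [23.4 45.8 83.6]
scene top 141 min [24. 17. 95.] max [ 54.  47. 101.] med [37.9 32.6 97.4]
top red 77 min [24. 13. 84.] max [60. 50. 97.] med [35.6 38.3 94.7]
top top 212 min [28. 16. 95.] max [ 58.  46. 101.] med [42.  31.8 98. ]
```

View pics/t2.png

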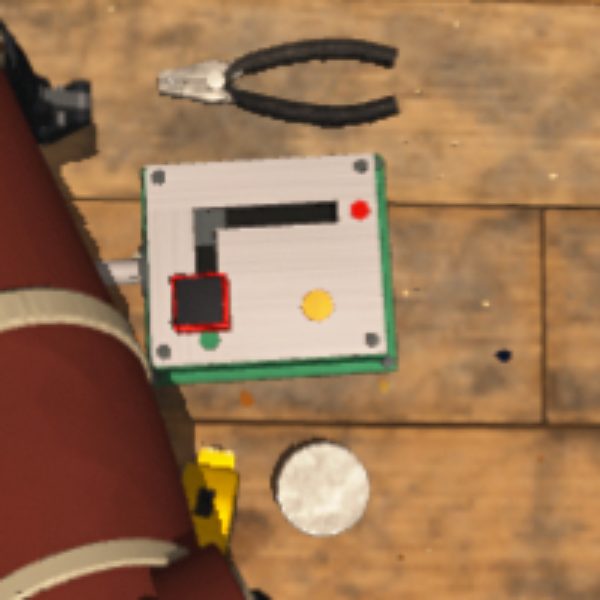

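The crop shows the knob at (200,301), hard against the end by the green dot. The pliers, tin and tape haven't moved, and the hand is clear. Handing in.

```bash
python3 -c "
from h import *
print(arm.job_done())"
```

```text
the job is handed in; nothing more can be done
None
```

The knob was pushed to the corner and then home at the green-dot end (measured within about 2 mm of the stop), the hand is clear, the tape measure, tin and pliers look unmoved, and the job was handed in at about 9.3 s; no verdict came back.

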